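Kit two gland rings and hold the gauge cell in the light

ROBOT

A 7-joint arm with a two-finger parallel gripper is mounted at the origin on the work surface. World frame = base frame: x ahead of the robot, y to its left, z up, the work surface at z = 0. Lengths are in m, angles in degrees, forces in N, time in s.
With the tool pointing down it reaches from about 0.425 to 0.875 m from the base axis. Payload 4.7 kg.
Tool frame: the origin (TCP) lies at the very end of the fingers, on their centre line; the grasp point (between the pads) lies 19 mm behind it; z points along the fingers, y is the direction in which the jaws open and shut (so a half turn about z gives the same grasp; the last joint's range is limited). The gripper opens to 87 mm and grips with 3 to 60 N. Pads are 19 mm wide; open, the fingers measure 117 mm over their backs; the gripper's body (75 mm by 190 mm) begins 51 mm behind the grasp point.
Start: joints at [-69.322, 18.392, -4.016, 83.108, 1.295, 78.541, -3.26], TCP at [0.221, 0.611, 0.223] pointing down, gripper open.
Joint ranges: [-163.93, 163.93], [-17.29, 119.83], [-79.2, 71.16], [3.27, 140.29], [-89.18, 269.18], [5.43, 117.66], [-154.24, 154.24]. Speed limits (degrees/s): [147.25, 147.25, 180, 180, 180, 180, 180].

INTERFACE

Orientations are given as [roll, pitch, yaw] about the fixed x, y, z axes, in that order (R = Rz(yaw) Ry(pitch) Rx(roll)).
In Python, from cell import monitor, read_camera, camera_info, env, look_for gives the robot as it stands.
- The arm moves only by the tool servo_tool, never from a script. Its argument "commands" is one flat list of numbers, 6 for each row, row after row: the shift along the tool's x, y, z in mm, then the turn, a rotation vector about the tool's x, y, z in degrees. A call has 1 to 10 rows; each row shifts and turns the commanded pose from where the row before left it, along the tool's axes as they then stand; what a row does not reach is not made up. A row lasts 1/10 s, in which the tool goes at most 50 mm and 8.59 degrees, less where a joint would pass 70% of its speed; a pose out of reach is approached as far as the arm can. A call is refused whole if a number of a shift passes 50 or a number of a turn 8.59, either way. A call with a gripper value outside its range is refused whole. "jaw" is the finger opening in mm, from 0 to 87, set as the call begins (left out, the last holds). The fingers move at their own pace and stop on an object; "newtons" is the grip in N (left out, the last holds). Time passes only in rows, so rows that do not move let the fingers close. It gives the time, the measured TCP pose, the force and the opening at its end, in the units of the state.
- monitor.get_obs(): the state, without advancing time (a new reading comes with each control period).
- read_camera(name): name is "scene" or "top" or "wrist"; returns (picture, depth): 400x640x3 uint8, red, green, blue; 400x640 float32, m along the optical axis (not along the pixel's ray), 0 where there is no reading.
- camera_info(name): a dict with "camera_matrix" (3x3 intrinsics, pixels), "k1" (the pictures are not rectified: a ray, as slopes to the right and down, at radius r is drawn at 1 + k1 r^2 times it, then the intrinsics apply), "R" (3x3) and "t" (3): a world point X has camera coordinates R X + t; the wrist camera has in their place "T_tool_cam" (4x4, takes a point from camera to tool coordinates, whose origin is the TCP and whose axes are the flange's). Camera axes: x right, y down, z forward; pixel columns grow to the right and rows downward; lengths in m; the calibration is good to about 2 mm. A picture is of the moment at which its call begins: read the wrist's pose just before it. camera_info takes no time and is no camera call.
- env.sign_off(): hands the job in, once; it reports no verdict.
Trained networks look in the newest picture that a camera, given by its name, has taken for a name from the list of things; names that differ only in an ending like _2 or _b are one class to them, and where a whole thing is asked for, a point or a joint stands for the part that bears it (a point fixed in the world has none). Each returns a list of dicts, best first, with "conf" (0 to 1); they miss things now and then, are a little off and sometimes report something else, mostly with a low value. They report only what shows in the picture. A call takes as long as a camera call. They do not tell look-alikes from the thing itself.
- look_for(camera, label): "box" ([left, top, width, height] in pixels, round what is visible of it).
The state is a dict: "time_s": time; "qpos": joint angles; "joint_velocities": joint speeds; "effort": joint torques, N m; "tool_pos": TCP position; "tool_rot": TCP orientation; "force": force on the tool from outside, world axes, zero at the start; "wrist_torque": the same for the moment, N m; "grip_width": finger opening in m.
Only numpy, scipy, OpenCV 4.12 (cv2) and the standard library are available. Lean on these libraries where they do the work, as an engineer would, in place of code of your own. Each camera call takes 0.05 s, during which the arm holds its last target.

TASK

Make up a gauge repair kit: put exactly two of the four brass rings flat on the floor of the dark tray, side by side, and leave the other two where they are. Then pick up the gauge cell by its two frosted sides only, never touching the clear windows with the gripper, and hold it up in the light beam of the little light bench: upright, about midway between lamp and screen, the beam square through the middle of both windows. Finish while still holding it there, still and clear of everything; do not put it down or let go, and leave the funnel, the can and the screwdriver alone.

Things in the scene. Friction and masses are not known exactly. Their poses are not given: they have to be found in the camera images.
- cell_mid (a point): the gauge cell, a loose upright block 70 mm tall, standing on the bench, about 80 to 170 g. The point is its centre, 35 mm above its underside; z is up. Its two frosted, milky side faces (26 mm wide, 70 mm tall, at +y and -y, 44 mm apart) are the ones to grip; its two clear see-through windows (34 mm wide, 58 mm tall, standing 2.5 mm proud, so 31 mm over both) look along +x and -x. The frosted sides are the more widely spaced pair. Its half turn looks the same
- windows: the two clear windows of the gauge cell, part of it: 34 mm wide, 58 mm tall, facing +x and -x of the cell, never to be touched by the gripper. Origin at the cell's centre, axes as the cell's
- cell: the same gauge cell; origin at the centre of its underside, axes as cell_mid
- beam_mid (a point): the middle of the light beam: a point 110 mm above the bench top, half-way between lamp and screen. Axes are those of the light bench: the beam is level and runs along y, from the lamp (+y) to the screen (-y); x is sideways across the beam, z up. The beam is 10 mm thick and touches nothing
- lightbench: the fixed light bench: wooden base 120 mm (x) by 290 mm (y, from -130 to +160), 15 mm thick; black lamp barrel 60 mm in diameter with its front 77 mm from the middle at +y (barrel to y = 155 mm, top 140 mm above the bench top); white upright screen 90 mm wide, its face 80 mm from the middle at -y, top 155 mm up. The gap between is open above and to both sides. Origin below beam_mid on the bench top
- tray: the fixed dark steel kit tray, open on top, 160 mm (x) by 110 mm (y), 28 mm high, walls and floor 3 mm thick. Origin at the centre of its underside, on the bench top
- ring0_mid (a point): one of four identical plain brass gland rings, standing loose on the bench: outside diameter 36 mm, bore 20 mm, 20 mm high, flat faces up and down, about 120 g. The point is its centre, 10 mm above its underside; z is the ring's axis (up). At the start at least 75 mm between ring centres
- ring1_mid (a point): one of four identical plain brass gland rings, standing loose on the bench: outside diameter 36 mm, bore 20 mm, 20 mm high, flat faces up and down, about 120 g. The point is its centre, 10 mm above its underside; z is the ring's axis (up). At the start at least 75 mm between ring centres
- ring2_mid (a point): one of four identical plain brass gland rings, standing loose on the bench: outside diameter 36 mm, bore 20 mm, 20 mm high, flat faces up and down, about 120 g. The point is its centre, 10 mm above its underside; z is the ring's axis (up). At the start at least 75 mm between ring centres
- ring3_mid (a point): one of four identical plain brass gland rings, standing loose on the bench: outside diameter 36 mm, bore 20 mm, 20 mm high, flat faces up and down, about 120 g. The point is its centre, 10 mm above its underside; z is the ring's axis (up). At the start at least 75 mm between ring centres
- funnel: bystander: metal funnel standing mouth down beyond the rings, 90 mm wide, 110 mm high; origin at the centre of its underside; leave alone
- oilcan: bystander: squat dark metal can to the robot's right, 64 mm diameter, 60 mm high; origin at the centre of its underside; leave alone
- driver: bystander: screwdriver with wooden handle lying on the bench near the robot; origin near its middle, handle to its -x; leave alone
Mind the look-alikes: they are no part of the job. What is shaped like the part that bears ring3_mid but red is not meant.

How it is judged (in metres and radians):
On the way, in this order (a step that is already met when the one before it is completed fails the run):
1. exactly two rings lie flat in the tray, the other two where they were (((x of ring0_mid in the frame of tray between -0.068 and 0.068 m and y of ring0_mid in the frame of tray between -0.043 and 0.043 m and z of ring0_mid in the frame of tray between 0.008 and 0.019 m and angle between each of ring0_mid, ring1_mid's own z axis and vertical below 0.2 rad and x of ring1_mid in the frame of tray between -0.068 and 0.068 m and y of ring1_mid in the frame of tray between -0.043 and 0.043 m and z of ring1_mid in the frame of tray between 0.008 and 0.019 m and distance of each of ring2_mid, ring3_mid from where it was at the start of the episode below 0.03 m) or (x of ring0_mid in the frame of tray between -0.068 and 0.068 m and y of ring0_mid in the frame of tray between -0.043 and 0.043 m and z of ring0_mid in the frame of tray between 0.008 and 0.019 m and angle between each of ring0_mid, ring2_mid's own z axis and vertical below 0.2 rad and distance of each of ring1_mid, ring3_mid from where it was at the start of the episode below 0.03 m and x of ring2_mid in the frame of tray between -0.068 and 0.068 m and y of ring2_mid in the frame of tray between -0.043 and 0.043 m and z of ring2_mid in the frame of tray between 0.008 and 0.019 m) or (x of ring0_mid in the frame of tray between -0.068 and 0.068 m and y of ring0_mid in the frame of tray between -0.043 and 0.043 m and z of ring0_mid in the frame of tray between 0.008 and 0.019 m and angle between each of ring0_mid, ring3_mid's own z axis and vertical below 0.2 rad and distance of each of ring1_mid, ring2_mid from where it was at the start of the episode below 0.03 m and x of ring3_mid in the frame of tray between -0.068 and 0.068 m and y of ring3_mid in the frame of tray between -0.043 and 0.043 m and z of ring3_mid in the frame of tray between 0.008 and 0.019 m) or (distance of each of ring0_mid, ring3_mid from where it was at the start of the episode below 0.03 m and x of ring1_mid in the frame of tray between -0.068 and 0.068 m and y of ring1_mid in the frame of tray between -0.043 and 0.043 m and z of ring1_mid in the frame of tray between 0.008 and 0.019 m and angle between each of ring1_mid, ring2_mid's own z axis and vertical below 0.2 rad and x of ring2_mid in the frame of tray between -0.068 and 0.068 m and y of ring2_mid in the frame of tray between -0.043 and 0.043 m and z of ring2_mid in the frame of tray between 0.008 and 0.019 m) or (distance of each of ring0_mid, ring2_mid from where it was at the start of the episode below 0.03 m and x of ring1_mid in the frame of tray between -0.068 and 0.068 m and y of ring1_mid in the frame of tray between -0.043 and 0.043 m and z of ring1_mid in the frame of tray between 0.008 and 0.019 m and angle between each of ring1_mid, ring3_mid's own z axis and vertical below 0.2 rad and x of ring3_mid in the frame of tray between -0.068 and 0.068 m and y of ring3_mid in the frame of tray between -0.043 and 0.043 m and z of ring3_mid in the frame of tray between 0.008 and 0.019 m) or (distance of each of ring0_mid, ring1_mid from where it was at the start of the episode below 0.03 m and x of ring2_mid in the frame of tray between -0.068 and 0.068 m and y of ring2_mid in the frame of tray between -0.043 and 0.043 m and z of ring2_mid in the frame of tray between 0.008 and 0.019 m and angle between each of ring2_mid, ring3_mid's own z axis and vertical below 0.2 rad and x of ring3_mid in the frame of tray between -0.068 and 0.068 m and y of ring3_mid in the frame of tray between -0.043 and 0.043 m and z of ring3_mid in the frame of tray between 0.008 and 0.019 m))), for 0.2 s.
2. the cell is lifted clear of the bench in the gripper (height (world z) of cell_mid above 0.07 m and contact force between the fingers and cell above 1 N), for 0.2 s.
At the end, for the whole second after the job is handed in: Two rings flat in the tray (0.2 rad); the others within 30 mm of their starts. Fingers alone hold the cell (over 1 N), centre within 10 mm sideways, 12 mm in height, 30 mm along the beam of mid-gap, windows square and cell upright to 0.17 rad, under 0.03 m/s (((x of ring0_mid in the frame of tray between -0.068 and 0.068 m and y of ring0_mid in the frame of tray between -0.043 and 0.043 m and z of ring0_mid in the frame of tray between 0.008 and 0.019 m and angle between each of ring0_mid, ring1_mid's own z axis and vertical below 0.2 rad and x of ring1_mid in the frame of tray between -0.068 and 0.068 m and y of ring1_mid in the frame of tray between -0.043 and 0.043 m and z of ring1_mid in the frame of tray between 0.008 and 0.019 m and distance of each of ring2_mid, ring3_mid from where it was at the start of the episode below 0.03 m) or (x of ring0_mid in the frame of tray between -0.068 and 0.068 m and y of ring0_mid in the frame of tray between -0.043 and 0.043 m and z of ring0_mid in the frame of tray between 0.008 and 0.019 m and angle between each of ring0_mid, ring2_mid's own z axis and vertical below 0.2 rad and distance of each of ring1_mid, ring3_mid from where it was at the start of the episode below 0.03 m and x of ring2_mid in the frame of tray between -0.068 and 0.068 m and y of ring2_mid in the frame of tray between -0.043 and 0.043 m and z of ring2_mid in the frame of tray between 0.008 and 0.019 m) or (x of ring0_mid in the frame of tray between -0.068 and 0.068 m and y of ring0_mid in the frame of tray between -0.043 and 0.043 m and z of ring0_mid in the frame of tray between 0.008 and 0.019 m and angle between each of ring0_mid, ring3_mid's own z axis and vertical below 0.2 rad and distance of each of ring1_mid, ring2_mid from where it was at the start of the episode below 0.03 m and x of ring3_mid in the frame of tray between -0.068 and 0.068 m and y of ring3_mid in the frame of tray between -0.043 and 0.043 m and z of ring3_mid in the frame of tray between 0.008 and 0.019 m) or (distance of each of ring0_mid, ring3_mid from where it was at the start of the episode below 0.03 m and x of ring1_mid in the frame of tray between -0.068 and 0.068 m and y of ring1_mid in the frame of tray between -0.043 and 0.043 m and z of ring1_mid in the frame of tray between 0.008 and 0.019 m and angle between each of ring1_mid, ring2_mid's own z axis and vertical below 0.2 rad and x of ring2_mid in the frame of tray between -0.068 and 0.068 m and y of ring2_mid in the frame of tray between -0.043 and 0.043 m and z of ring2_mid in the frame of tray between 0.008 and 0.019 m) or (distance of each of ring0_mid, ring2_mid from where it was at the start of the episode below 0.03 m and x of ring1_mid in the frame of tray between -0.068 and 0.068 m and y of ring1_mid in the frame of tray between -0.043 and 0.043 m and z of ring1_mid in the frame of tray between 0.008 and 0.019 m and angle between each of ring1_mid, ring3_mid's own z axis and vertical below 0.2 rad and x of ring3_mid in the frame of tray between -0.068 and 0.068 m and y of ring3_mid in the frame of tray between -0.043 and 0.043 m and z of ring3_mid in the frame of tray between 0.008 and 0.019 m) or (distance of each of ring0_mid, ring1_mid from where it was at the start of the episode below 0.03 m and x of ring2_mid in the frame of tray between -0.068 and 0.068 m and y of ring2_mid in the frame of tray between -0.043 and 0.043 m and z of ring2_mid in the frame of tray between 0.008 and 0.019 m and angle between each of ring2_mid, ring3_mid's own z axis and vertical below 0.2 rad and x of ring3_mid in the frame of tray between -0.068 and 0.068 m and y of ring3_mid in the frame of tray between -0.043 and 0.043 m and z of ring3_mid in the frame of tray between 0.008 and 0.019 m)) and x of cell_mid in the frame of beam_mid between -0.01 and 0.01 m and y of cell_mid in the frame of beam_mid between -0.03 and 0.03 m and z of cell_mid in the frame of beam_mid between -0.012 and 0.012 m and angle between the x axis of cell_mid and the y axis of beam_mid, either way round below 0.17 rad and angle between cell_mid's own z axis and vertical below 0.17 rad and contact force between the fingers and cell above 1 N and linear speed of cell below 0.03 m/s and contact force between cell and lightbench below 0.05 N and contact force between cell and tray below 0.05 N and contact force between cell and table below 0.05 N); the arm keeps its last pose, push and grip.
It fails at once if the gripper touches a clear window of the cell (contact force between the fingers and windows above 0.3 N).
It fails at once if the upturned funnel is disturbed (distance of funnel from where it was at the start of the episode above 0.02 m).
It fails at once if the can is disturbed (distance of oilcan from where it was at the start of the episode above 0.02 m).
It fails at once if the screwdriver is disturbed (distance of driver from where it was at the start of the episode above 0.02 m).
It also fails if it takes over 64 s, if anything falls off the work surface, if the arm or the gripper's body presses on something with over 40 N, if the wrist force passes 120 N, or if a joint passes its speed limit or range.

## Working session

There is one attempt and no reset: what is moved stays moved. The work goes in short steps, Python scripts to look and compute and a tool call to move; the robot and the scene stay as the last step left them, time stands still between calls to the robot, and variables do not carry over. Pictures are saved under pics/ and viewed, and the job is handed in when it is done.

Besides the shell and the picture viewer there is one more tool, called as a command line: name --argument value ..., lists and objects as JSON in quotes. servo_tool: Moves the arm, as the interface text tells. Its arguments: {"type":"object","properties":{"commands":{"type":"array","items":{"type":"number"}},"jaw":{"type":"number"},"newtons":{"type":"number"}},"required":["commands"]}

```bash
ls; mkdir -p pics; python3 - <<'E'
from cell import monitor, read_camera, camera_info, env, look_for
import cv2,numpy as np,json
o=monitor.get_obs();print(o)
for n in ["scene","top"]:
    p,d=read_camera(n); cv2.imwrite(f"pics/{n}0.png",p[:,:,::-1]); np.savez(f"pics/{n}0.npz",p=p,d=d)
    i=camera_info(n);print(n,i)
    for l in ["ring0_mid","cell","tray","lightbench","funnel","oilcan","driver"]:
        print(l,[(r["box"],round(r["conf"],2)) for r in look_for(n,l)]) if n=="top" else None
print(camera_info("wrist"))
print(monitor.get_obs()["time_s"])
E
```

```text
pics
{'time_s': 0.0, 'qpos': array([-69.32101993,  18.4391383 ,  -4.01718942,  83.17308104,
         1.29316525,  78.53925957,  -3.2595464 ]), 'joint_velocities': array([-0.05810094, -0.03896981,  0.04025566,  0.10620788, -0.05453395,
       -0.11131751,  0.0837146 ]), 'effort': array([-4.91301557e-05, -4.91282845e+01, -4.03854540e-01, -3.12531137e+01,
       -6.38217176e-02,  4.36741335e-02,  1.70588742e-04]), 'tool_pos': array([0.22077734, 0.61079247, 0.22147677]), 'tool_rot': array([-1.79893664e+02,  3.26025323e-03,  1.60132393e+02]), 'force': array([ 0.5268179 , -0.4687921 ,  0.36210123]), 'wrist_torque': array([0.00090523, 0.05546135, 0.02707897]), 'grip_width': 0.08701445162100727}
scene {'camera_matrix': array([[393.41789118,   0.        , 319.66652878],
       [  0.        , 393.41789118, 195.39782788],
       [  0.        ,   0.        ,   1.        ]]), 'k1': -0.07783496497999254, 'R': array([[-0.56579197,  0.82453366,  0.00486837],
       [ 0.65315967,  0.45178374, -0.60767911],
       [-0.50325132, -0.34064013, -0.79416774]]), 't': array([ 0.36072239, -0.2638073 ,  1.3205
[... 661 characters left out ...]
.2, 30.1], 0.65), ([292.2, 235.1, 3.2, 9.7], 0.61)]
oilcan [([457.8, 258.6, 30.5, 22.5], 0.94)]
driver [([365.9, 231.1, 8.2, 73.5], 0.59)]
{'camera_matrix': array([[288.28839236,   0.        , 319.99328082],
       [  0.        , 288.28839236, 195.3323651 ],
       [  0.        ,   0.        ,   1.        ]]), 'k1': -0.04768273491860603, 'T_tool_cam': array([[ 9.05866574e-04, -9.53124994e-01, -3.02575486e-01,
         8.33546919e-02],
       [ 9.99999543e-01,  9.55883525e-04, -1.72198968e-05,
        -7.89266059e-04],
       [ 3.05639637e-04, -3.02575333e-01,  9.53125424e-01,
        -1.61217728e-01],
       [ 0.00000000e+00,  0.00000000e+00,  0.00000000e+00,
         1.00000000e+00]])}
0.45
```

```bash
python3 - <<'E'
import cv2
a=cv2.imread("pics/top0.png")[90:310,120:520]; cv2.imwrite("pics/top0c.png",cv2.resize(a,(800,440),interpolation=cv2.INTER_CUBIC))
E
```

```text
(no output)
```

View pics/top0c.png

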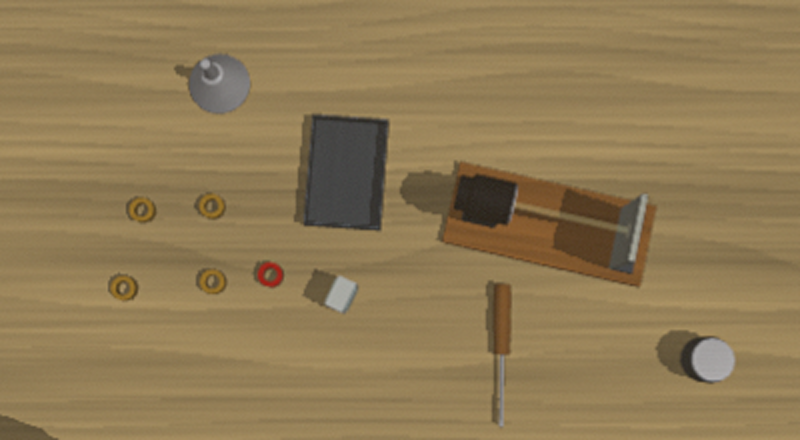

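View pics/scene0.png

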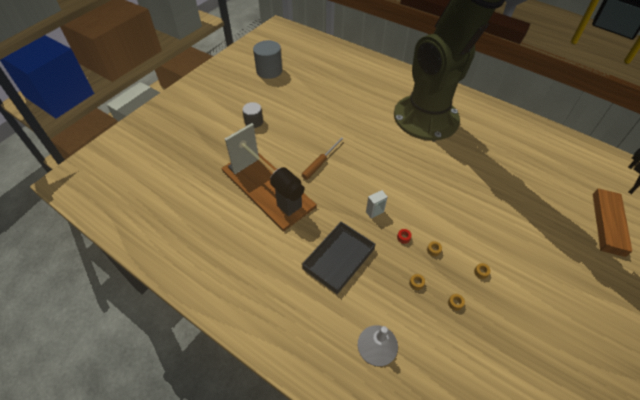

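Top view, full-frame pixels: the brass rings are at about (190,195), (225,193), (181,234) and (226,230). The red look-alike is at (255,227), the cell at (289,237), the tray at (293,176) and the light bench at (395,203). Next I'll measure their positions.

```bash
cat > h.py <<'E'
import numpy as np, cv2
from scipy.spatial.transform import Rotation as Ro
from cell import monitor, read_camera, camera_info, env, look_for
def campose(n,o=None):
    i=camera_info(n)
    if n!="wrist": 
        R=i["R"];t=i["t"]; return i, R.T, -R.T@t
    if o is None:o=monitor.get_obs()
    Rt=Ro.from_euler("xyz",o["tool_rot"],degrees=True).as_matrix()
    T=i["T_tool_cam"]
    return i, Rt@T[:3,:3], Rt@T[:3,3]+o["tool_pos"]
def rays(i,uv):
    K=np.array(i["camera_matrix"],float)
    # distortion is 1+k1 r^2 on ray = opencv k1
    q=cv2.undistortPoints(np.asarray(uv,float).reshape(-1,1,2),K,np.array([i["k1"],0,0,0.])).reshape(-1,2)
    return np.c_[q,np.ones(len(q))]
def at_z(cp,uv,z):
    i,R,c=cp; w=rays(i,uv)@R.T
    s=(z-c[2])/w[:,2]; return c+w*s[:,None]
def cloud(cp,d):
    i,R,c=cp; v,u=np.mgrid[:d.shape[0],:d.shape[1]]
    P=rays(i,np.c_[u.ravel(),v.ravel()])*d.reshape(-1,1)
    return (P@R.T+c).reshape(*d.shape,3)
def proj(cp,X):
    i,R,c=cp; X=np.asarray(X,float).reshape(-1,3)
    r=R.T; return cv2.projectPoints(X,cv2.Rodrigues(r)[0],-r@c,np.array(i["camera_matrix"],float),np.array([i["k1"],0,0,0.]))[0].reshape(-1,2)
E
python3 - <<'E'
from h import *
f=np.load("pics/top0.npz");p=f["p"];d=f["d"];cp=campose("top")
C=cloud(cp,d)
print("table z",np.median(C[250:300,250:350,2]))
hsv=cv2.cvtColor(p,cv2.COLOR_RGB2HSV)
# height mask components
m=((C[...,2]>0.008)&(d>0)).astype(np.uint8)
n,l,s,c=cv2.connectedComponentsWithStats(m)
for k in range(1,n):
    if s[k,4]>25:
        P=C[l==k]; z=P[:,2]; t=P[z>np.percentile(z,95)-0.005]
        r=cv2.minAreaRect((P[z>z.max()-0.012][:,:2]*1000).astype(np.float32))
        print(s[k],c[k].round(1),"zmax",z.max().round(4),"topmean",t.mean(0).round(4),"bbox ctr",((t.min(0)+t.max(0))/2).round(4),"rect",np.round(r[0],1),np.round(r[1],1),round(r[2],1),p[l==k].mean(0).round())
E
```

```text
table z 0.0006693176769853038
[215 117  30  29 673] [229.1 130.8] zmax 0.1162 topmean [0.7524 0.2333 0.1059] bbox ctr [0.7535 0.2336 0.1023] rect [753.9 234. ] [14.2 11.6] 44.7 [116. 113. 111.]
[272 147  43  59 356] [292.1 174.6] zmax 0.0364 topmean [0.6185 0.0455 0.0294] bbox ctr [0.6199 0.0458 0.0316] rect [620.3  45.4] [110.2 160. ] 86.0 [72. 68. 61.]
[ 341  171  108   62 4214] [395.  201.3] zmax 0.1631 topmean [ 0.5505 -0.2225  0.1443] bbox ctr [ 0.536  -0.2313  0.1495] rect [ 523.4 -342.3] [ 9.3 88.3] 77.5 [102.  76.  48.]
[220 187  13  12  95] [225.8 192.4] zmax 0.0281 topmean [0.5684 0.239  0.0238] bbox ctr [0.5694 0.2383 0.0247] rect [570.  238.5] [31.9 33. ] 88.6 [131. 102.  43.]
[185 188  14  13 104] [190.9 194.1] zmax 0.0283 topmean [0.5652 0.3398 0.0224] bbox ctr [0.5655 0.3389 0.0241] rect [565.4 339.1] [34. 34.] 31.9 [129.  99.  43.]
[249 221  13  12  92] [254.9 226.6] zmax 0.0297 topmean [0.4736 0.1539 0.0229] bbox ctr [0.4725 0.1529 0.0252] rect [473.1 153.7] [30.8 33.8] 26.1 [143.  48.  33.]
[220 224  13  13 101] [226.  230.2] zmax 0.0275 topmean [0.4607 0.2363 0.022
[... 562 characters left out ...]
6.8] 89.4 [116.  89.  60.]
[460 257  27  26 492] [473.3 269.3] zmax 0.0716 topmean [ 0.3523 -0.458   0.0632] bbox ctr [ 0.3522 -0.4582  0.0661] rect [ 352.6 -458.5] [56.1 55.2] 29.1 [135. 132. 129.]
[   0  298  142  102 8188] [ 48.5 358.7] zmax 0.6868 topmean [0.1674 0.3553 0.6775] bbox ctr [0.1707 0.343  0.6798] rect [169.2 338.3] [ 18. 181.] 0.5 [59. 50. 34.]
[ 506  342   50   45 1598] [531.  363.9] zmax 0.1105 topmean [ 0.1009 -0.5982  0.1024] bbox ctr [ 0.1007 -0.5979  0.1052] rect [ 101.3 -598.8] [96.1 96.2] 80.9 [91. 94. 94.]
[ 268  357   81   43 2677] [308.  381.3] zmax 0.299 topmean [0.0698 0.0146 0.2775] bbox ctr [0.0694 0.0087 0.28  ] rect [69.8 12. ] [35.6  6. ] 89.3 [58. 56. 41.]
```

```bash
cat >> h.py <<'E'
def plan(target,psi,n,o=None,dec=1):
    """rows to reach target xyz (m), yaw psi, tool down; also levels"""
    if o is None:o=monitor.get_obs()
    p=o["tool_pos"].copy();R=Ro.from_euler("xyz",o["tool_rot"],degrees=True)
    G=Ro.from_euler("xyz",[180,0,psi],degrees=True)
    rv=(R.inv()*G).as_rotvec(degrees=True)
    dp=(np.asarray(target)-p)/n*1000
    out=[]
    for k in range(n):
        out+=list(np.r_[R.inv().apply(dp),rv/n].round(dec)+0.0)
        R=R*Ro.from_rotvec(rv/n,degrees=True)
    print("pos",o["tool_pos"].round(4),o["tool_rot"].round(2),"t",round(o["time_s"],2))
    print(",".join(f"{v:g}" for v in out))
E
python3 - <<'E'
from h import *
plan([0.515,0.20,0.22],90,10)
f=np.load("pics/top0.npz");p=f["p"];d=f["d"];cp=campose("top");C=cloud(cp,d)
# light bench: base points
box=np.zeros(d.shape,bool);box[165:240,335:455]=1
z=C[...,2]
for lo,hi in [(0.008,0.024),(0.12,0.15),(0.145,0.17)]:
    m=box&(z>lo)&(z<hi); P=C[m]; r=cv2.minAreaRect((P[:,:2]*1000).astype(np.float32)); print(lo,m.sum(),r,P[:,2].mean())
    print(cv2.boxPoints(r).round(1).tolist())
E
```

```text
pos [0.221  0.6113 0.2225] [-180.      0.    160.13] t 0.45
-41.6,-28.7,0.3,0,0,7,-44.8,-23.4,0.3,0,0,7,-47.3,-17.7,0.3,0,0,7,-49.2,-11.8,0.3,0,0,7,-50.2,-5.7,0.3,0,0,7,-50.6,0.4,0.3,0,0,7,-50.1,6.6,0.3,0,0,7,-48.9,12.7,0.3,0,0,7,-47,18.6,0.3,0,0,7,-44.4,24.2,0.3,0,0,7
0.008 3006 ((544.9178466796875, -247.2025146484375), (215.44189453125, 343.1006164550781), 0.0371827557682991) 0.01564960827299544
[[437.1000061035156, -75.69999694824219], [437.29998779296875, -418.79998779296875], [652.7999877929688, -418.70001220703125], [652.5, -75.5999984741211]]
0.12 652 ((541.7463989257812, -224.1153564453125), (239.3125, 89.50968933105469), 81.12350463867188) 0.13423006224745956
[[479.1000061035156, -335.3999938964844], [567.5, -349.20001220703125], [604.4000244140625, -112.80000305175781], [516.0, -99.0]]
0.145 133 ((559.77587890625, -251.1121826171875), (217.68821716308594, 87.72604370117188), 68.32669067382812) 0.15471862285393537
[[478.79998779296875, -336.1000061035156], [560.2999877929688, -368.5], [640.7000122070312, -166.1999969482422], [559.2000122070312, -133.8000030517578]]
```

servo_tool --commands '[-40,-27,0,0,0,7,-42,-22,0,0,0,7,-44,-17,0,0,0,7,-46,-11,0,0,0,7,-47,-5,0,0,0,7,-47,0,0,0,0,7,-47,6,0,0,0,7,-46,12,0,0,0,7,-44,17,0,0,0,7,-42,23,0,0,0,7]' --jaw 70 --newtons 25

```text
time_s: 1.45
tool_pos: [0.4978, 0.2239, 0.223]
tool_rot: [180.0, -0.1, 89.9]
force: [0.3, -0.0, -0.8]
grip_width: 0.0698
```

```bash
python3 - <<'E'
from h import *
o=monitor.get_obs();print(o["tool_pos"],o["tool_rot"],o["qpos"].round(1))
p,d=read_camera("wrist"); cv2.imwrite("pics/w1.png",p[:,:,::-1]); np.savez("pics/w1.npz",p=p,d=d,pos=o["tool_pos"],rot=o["tool_rot"])
for l in ["ring0_mid","cell","tray","lightbench"]:
    print(l,[(r["box"],round(r["conf"],2)) for r in look_for("wrist",l)])
E
```

```text
[0.49775248 0.22392627 0.22302701] [ 1.79957179e+02 -5.25364621e-02  8.98586969e+01] [-45.    5.5  19.3  98.8  -1.9  76.  -25.4]
ring0_mid [([360.3, 144.4, 27.3, 28.8], 0.71), ([259.1, 298.3, 35.5, 25.0], 0.52), ([343.5, 244.4, 89.5, 76.8], 0.41), ([473.8, 128.0, 101.4, 67.9], 0.35)]
cell [([258.8, 296.0, 37.1, 26.2], 0.82)]
tray [([343.1, 243.9, 88.4, 76.8], 0.73)]
lightbench []
```

View pics/w1.png

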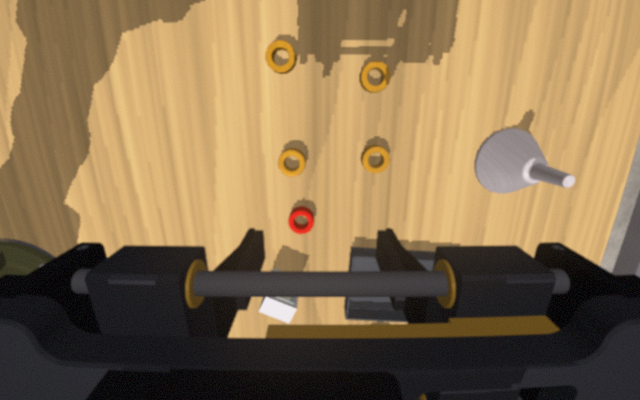

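The wrist picture shows ring D at (292,162), ring B at (376,159), the other two brass rings at (280,56) and (375,76), and the red one at (301,221). I'm taking D and B: both are brass yellow and nearest to the tray. Now a colour fit from this view and an enlarged crop to confirm.

```bash
cat >> h.py <<'E'
def rings(p,cp,lo=10,win=None):
    """fit brass ring outer contours: convex hull ellipse centre -> top face at z=0.02 by model fit"""
    hsv=cv2.cvtColor(p,cv2.COLOR_RGB2HSV)
    out=[]
    return hsv
def fitring(p,cp,x0,zb=0.0,pad=6):
    from scipy.optimize import minimize
    # silhouette match of annulus solid
    a=np.linspace(0,2*np.pi,48,endpoint=False)
    hsv=cv2.cvtColor(p,cv2.COLOR_RGB2HSV).astype(int)
    c0=proj(cp,[x0[0],x0[1],zb+.01])[0]
    w=50; u0,v0=int(c0[0])-w,int(c0[1])-w
    u0=max(u0,0);v0=max(v0,0)
    h=hsv[v0:v0+2*w,u0:u0+2*w]
    m=((h[...,0]>=10)&(h[...,0]<32)&(h[...,1]>165)).astype(np.uint8)
    n,l,s,c=cv2.connectedComponentsWithStats(m)
    k=min((k for k in range(1,n) if s[k,4]>20),key=lambda k:np.hypot(*(c[k]+[u0,v0]-c0)))
    m=(l==k).astype(np.uint8)
    cs,_=cv2.findContours(m,cv2.RETR_EXTERNAL,cv2.CHAIN_APPROX_NONE)
    hull=cv2.convexHull(np.vstack(cs)); mm=np.zeros_like(m);cv2.fillConvexPoly(mm,hull,1)
    def sil(x):
        P=[]
        for z in (zb,zb+.02): P.append(np.c_[x[0]+.018*np.cos(a),x[1]+.018*np.sin(a),np.full(48,z)])
        q=proj(cp,np.vstack(P))-[u0,v0]
        H=cv2.convexHull(q.astype(np.float32))
        b=np.zeros((m.shape[0],m.shape[1]),np.uint8)
        cv2.fillConvexPoly(b,(H*16).round().astype(np.int32),255,cv2.LINE_AA,4); return b/255.
    f=lambda x:np.abs(sil(x)-mm).sum()
    r=minimize(f,x0[:2],method="Nelder-Mead",options=dict(initial_simplex=np.array([x0[:2],[x0[0]+.006,x0[1]],[x0[0],x0[1]+.006]]),xatol=2e-4,fatol=.1))
    return r.x, r.fun, mm.sum()
E
python3 - <<'E'
from h import *
f=np.load("pics/w1.npz");p=f["p"];d=f["d"];cp=campose("wrist",dict(tool_pos=f["pos"],tool_rot=f["rot"]))
ft=np.load("pics/top0.npz");ct=campose("top")
fs=np.load("pics/scene0.npz");cs=campose("scene")
for n,x in dict(A=(.566,.339),B=(.569,.2385),C=(.452,.362),D=(.461,.235)).items():
    for nm,P,c in (("w",p,cp),("t",ft["p"],ct),("s",fs["p"],cs)):
        try:
            r=fitring(P,c,np.array(x)); print(n,nm,r[0].round(4),round(r[1],1),r[2])
        except Exception as e: print(n,nm,"fail",e)
cv2.imwrite("pics/w1c.png",cv2.resize(p[110:250,240:420,::-1],(720,560),interpolation=cv2.INTER_CUBIC))
o=dict(tool_pos=f["pos"],tool_rot=f["rot"],time_s=0)
E
```

```text
A w [0.5638 0.3392] 148.8 747
A t [0.5645 0.3427] 55.7 117
A s [0.5603 0.3376] 77.5 192
B w [0.5702 0.2378] 150.4 602
B t [0.5702 0.2406] 53.8 114
B s [0.5652 0.2373] 75.0 176
C w [0.4525 0.3607] 159.1 776
C t [0.4533 0.3633] 61.2 115
C s [0.4449 0.3611] 83.8 162
D w [0.461 0.235] 144.6 584
D t [0.4628 0.2361] 54.8 114
D s [0.4553 0.2325] 80.3 146
```

View pics/w1c.png

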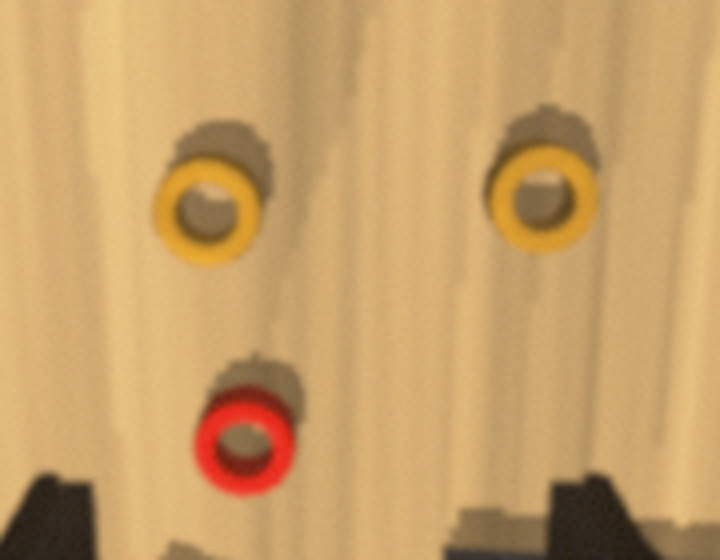

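servo_tool --commands '[4,-12,25,0,0,0,4,-12,25,0,0,0,3,-13,25,0,0,0,0,0,28,0,0,0,0,0,28,0,0,0,0,0,28,0,0,0,0,0,25,0,0,0,0,0,18,0,0,0,0,0,12,0,0,0,0,0,0,0,0,0]'

```text
time_s: 2.7
tool_pos: [0.4579, 0.2372, 0.0071]
tool_rot: [-179.8, 0.1, 90.3]
force: [-0.4, -0.6, -0.2]
grip_width: 0.0699
```

servo_tool --commands '[0,0,3,0,0,0,0,0,0,0,0,0,0,0,0,0,0,0,0,0,0,0,0,0,0,0,0,0,0,0,0,0,0,0,0,0,0,0,0,0,0,0,0,0,0,0,0,0]' --jaw 20 --newtons 30

```text
time_s: 3.5
tool_pos: [0.4603, 0.2365, 0.006]
tool_rot: [180.0, -0.0, 90.1]
force: [-0.9, -0.3, 2.9]
grip_width: 0.0354
```

servo_tool --commands '[0,0,-25,0,0,0,0,0,-45,0,0,0,0,0,-45,0,0,0,-30,22,0,0,0,0,-37,27,0,0,0,0,-37,27,0,0,0,0,-37,27,0,0,0,0,-37,27,0,0,0,0,-37,27,0,0,0,4,0,0,0,0,0,0]'

```text
time_s: 4.5
tool_pos: [0.6196, 0.0129, 0.1201]
tool_rot: [179.9, 0.3, 85.5]
force: [0.0, -1.5, -1.0]
grip_width: 0.0355
```

```bash
python3 - <<'E'
from h import *
o=monitor.get_obs();print(o["tool_pos"],o["tool_rot"],o["qpos"].round(1),o["grip_width"])
p,d=read_camera("wrist"); cv2.imwrite("pics/w2.png",p[:,:,::-1]); np.savez("pics/w2.npz",p=p,d=d,pos=o["tool_pos"],rot=o["tool_rot"])
p,d=read_camera("top"); cv2.imwrite("pics/t2.png",cv2.resize(p[120:280,220:470,::-1],(750,480)))
E
```

```text
[0.61956377 0.01286224 0.12010422] [179.88259351   0.33678572  85.48836628] [-27.2  19.9  28.6  95.9  -9.8  66.7  -0.7] 0.03545985444519961
```

View pics/w2.png

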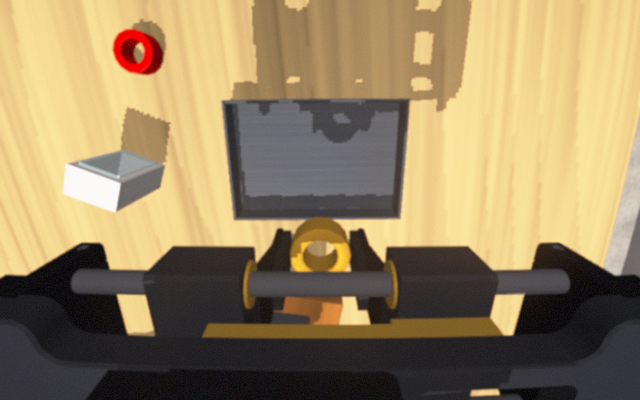

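View pics/t2.png

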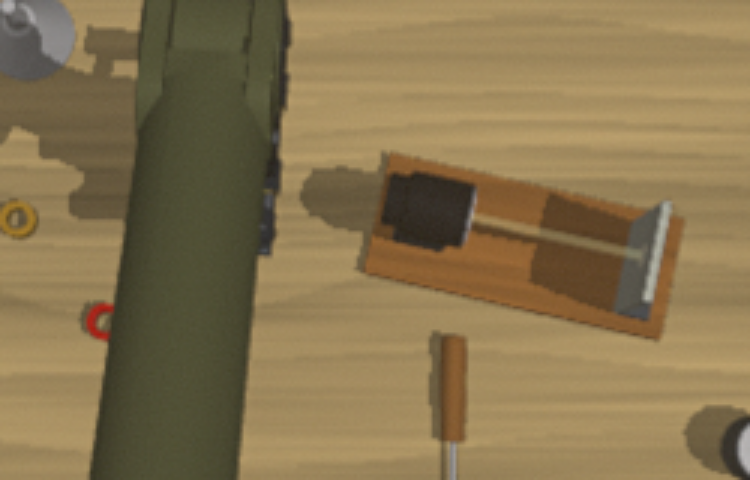

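Ring D is held. The tray rim corners show at (222,101), (410,99), (402,218) and (235,218), so I'll get the tray pose from those.

```bash
python3 - <<'E'
from h import *
f=np.load("pics/w2.npz");p=f["p"];o=dict(tool_pos=f["pos"],tool_rot=f["rot"],time_s=0);cp=campose("wrist",o)
q=at_z(cp,[(222,101),(410,99),(402,218),(234,219)],.028)
print(q.round(4)); print(q.mean(0)); e=q[1]-q[0];print(np.degrees(np.arctan2(e[1],e[0])),np.linalg.norm(e)); e=q[2]-q[3];print(np.degrees(np.arctan2(e[1],e[0])),np.linalg.norm(e),np.linalg.norm(q[1]-q[2]))
print("ring at hand", proj(cp,[[*(f["pos"][:2]),.12]]))
o=monitor.get_obs()
c=q.mean(0)[:2]
plan([c[0],c[1]-.023,.06],86,4,o)
plan([c[0],c[1]-.023,.06],86,1,o)
E
```

```text
[[ 0.5443  0.1042  0.028 ]
 [ 0.702   0.0935  0.028 ]
 [ 0.6959 -0.0141  0.028 ]
 [ 0.5366 -0.0025  0.028 ]]
[0.61970455 0.0452439  0.028     ]
-3.8973792493341053 0.15805031052509122
-4.1658448313762 0.1596872700412588 0.10775474949219954
ring at hand [[320.08132957 243.59450086]]
pos [0.617  0.0202 0.1195] [-1.799e+02  5.000e-02  8.597e+01] t 4.6
0.6,0.7,14.9,0,0,0,0.6,0.7,14.9,0,0,0,0.6,0.6,14.9,0,0,0,0.6,0.6,14.9,0,0,0
pos [0.617  0.0202 0.1195] [-1.799e+02  5.000e-02  8.597e+01] t 4.6
2.3,2.6,59.5,-0.1,0,0
```

servo_tool --commands '[1,1,25,0,0,0,1,1,25,0,0,0,0,1,25,0,0,0,0,0,20,0,0,0,0,0,10,0,0,0,0,0,4,0,0,0,0,0,0,0,0,0,0,0,0,0,0,0]'

```text
time_s: 5.4
tool_pos: [0.6213, 0.024, 0.0127]
tool_rot: [179.9, -0.0, 86.2]
force: [1.0, 0.0, -0.7]
grip_width: 0.0356
```

servo_tool --commands '[0,0,1,0,0,0,0,0,0,0,0,0,0,0,0,0,0,0,0,0,0,0,0,0,0,0,0,0,0,0]' --jaw 60

```text
time_s: 5.9
tool_pos: [0.6207, 0.0235, 0.0108]
tool_rot: [180.0, -0.0, 86.1]
force: [-0.6, -0.8, 0.1]
grip_width: 0.0593
```

servo_tool --commands '[0,0,-30,0,0,0,0,0,-40,0,0,0,0,0,-40,0,0,0,33,-10,0,0,0,0,43,-12,0,0,0,0,43,-12,0,0,0,0,43,-12,0,0,0,0,43,-12,0,0,0,-4,0,0,0,0,0,0]' --jaw 70

```text
time_s: 6.8
tool_pos: [0.5733, 0.2419, 0.1203]
tool_rot: [-179.9, -0.3, 90.9]
force: [-0.7, 0.1, 0.2]
grip_width: 0.0699
```

```bash
python3 - <<'E'
from h import *
o=monitor.get_obs();print(o["tool_pos"],o["tool_rot"],o["qpos"].round(1),o["grip_width"])
p,d=read_camera("wrist"); cv2.imwrite("pics/w3.png",p[:,:,::-1]); np.savez("pics/w3.npz",p=p,d=d,pos=o["tool_pos"],rot=o["tool_rot"])
cp=campose("wrist",o)
print(fitring(p,cp,np.array([.57,.2385])))
p,d=read_camera("top"); cv2.imwrite("pics/t3.png",cv2.resize(p[120:280,150:400,::-1],(750,480)))
E
```

```text
[0.5733105  0.24185962 0.12026439] [-179.90231199   -0.28675503   90.88104541] [-43.   19.5  21.8  95.3  -8.1  66.7 -18.2] 0.06990131667511251
(array([0.56990404, 0.2383869 ]), np.float64(220.87058823529412), np.uint64(1076))
```

View pics/w3.png

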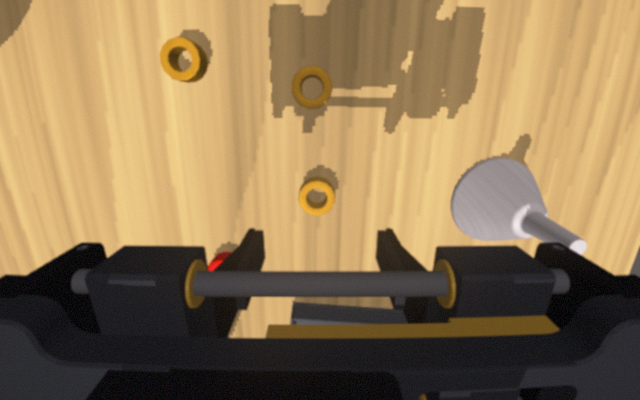

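View pics/t3.png

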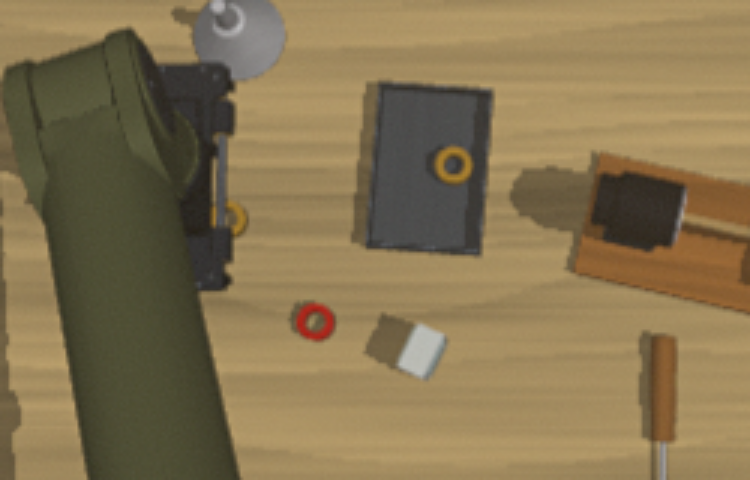

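```bash
python3 - <<'E'
from h import *
plan([.570,.238,.006],90,1)
E
```

```text
pos [0.5758 0.2336 0.1204] [-1.7999e+02  1.0000e-02  9.0310e+01] t 6.9
4.4,-5.8,114.4,0,0,0.3
```

servo_tool --commands '[2,-3,20,0,0,0,2,-3,25,0,0,0,0,0,25,0,0,0,0,0,20,0,0,0,0,0,14,0,0,0,0,0,10,0,0,0,0,0,0,0,0,0]'

```text
time_s: 7.6
tool_pos: [0.57, 0.2348, 0.0054]
tool_rot: [-179.9, 0.1, 90.1]
force: [-0.1, -0.1, -0.2]
grip_width: 0.0702
```

servo_tool --commands '[0,0,0,0,0,0,0,0,0,0,0,0,0,0,0,0,0,0,0,0,0,0,0,0,0,0,0,0,0,0,0,0,0,0,0,0,0,0,0,0,0,0,0,0,0,0,0,0]' --jaw 20

```text
time_s: 8.4
tool_pos: [0.5705, 0.2362, 0.0069]
tool_rot: [180.0, -0.0, 90.1]
force: [-1.4, -0.1, 4.3]
grip_width: 0.035
```

servo_tool --commands '[0,0,-25,0,0,0,0,0,-45,0,0,0,0,0,-44,0,0,0,-30,9,0,0,0,0,-35,10,0,0,0,0,-35,10,0,0,0,0,-35,10,0,0,0,0,-35,10,0,0,0,4,0,0,0,0,0,0,0,0,0,0,0,0]'

```text
time_s: 9.4
tool_pos: [0.6197, 0.0646, 0.12]
tool_rot: [-180.0, 0.0, 86.0]
force: [0.3, 0.4, -1.6]
grip_width: 0.035
```

```bash
python3 - <<'E'
from h import *
plan([.6215,.068,.010],86,1)
p,d=read_camera("wrist"); cv2.imwrite("pics/w4.png",p[:,:,::-1])
E
```

```text
pos [0.6197 0.0646 0.12  ] [-1.7997e+02  2.0000e-02  8.5980e+01] t 9.4
3.6,1.6,110,0,0,0
```

View pics/w4.png

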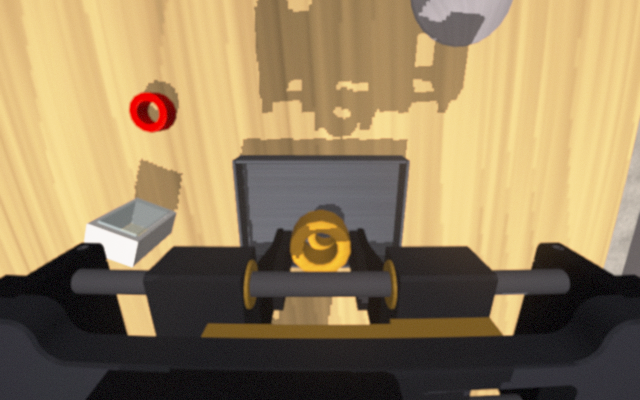

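Ring B is held above the free half of the tray, so I'll lower it there.

servo_tool --commands '[1,1,25,0,0,0,1,1,25,0,0,0,0,0,25,0,0,0,0,0,20,0,0,0,0,0,10,0,0,0,0,0,4,0,0,0,0,0,0,0,0,0,0,0,0,0,0,0]'

```text
time_s: 10.25
tool_pos: [0.6229, 0.0684, 0.0127]
tool_rot: [179.9, -0.0, 86.2]
force: [0.2, -0.6, -1.4]
grip_width: 0.0353
```

servo_tool --commands '[0,0,1,0,0,0,0,0,0,0,0,0,0,0,0,0,0,0,0,0,0,0,0,0,0,0,0,0,0,0]' --jaw 60

```text
time_s: 10.75
tool_pos: [0.6221, 0.068, 0.0108]
tool_rot: [180.0, -0.0, 86.1]
force: [-0.4, 0.2, 0.8]
grip_width: 0.0585
```

servo_tool --commands '[0,0,-30,0,0,0,0,0,-40,0,0,0,0,0,-40,0,0,0,0,-30,-15,0,0,3,0,-35,-15,0,0,5,0,-35,0,0,0,5,0,-35,0,0,0,5,0,-20,0,0,0,4,0,0,0,0,0,0,0,0,0,0,0,0]' --jaw 80

```text
time_s: 11.75
tool_pos: [0.4716, 0.099, 0.151]
tool_rot: [179.9, -0.1, 64.2]
force: [0.8, 0.3, 0.1]
grip_width: 0.08
```

```bash
python3 - <<'E'
from h import *
o=monitor.get_obs();print(o["tool_pos"],o["tool_rot"],o["qpos"].round(1),o["grip_width"],o["time_s"])
p,d=read_camera("wrist"); cv2.imwrite("pics/w5.png",p[:,:,::-1]); np.savez("pics/w5.npz",p=p,d=d,pos=o["tool_pos"],rot=o["tool_rot"])
p,d=read_camera("top"); cv2.imwrite("pics/t5.png",cv2.resize(p[120:280,150:400,::-1],(750,480)))
p,d=read_camera("scene"); cv2.imwrite("pics/s5.png",cv2.resize(p[130:330,200:520,::-1],(800,500)))
E
```

```text
[0.47160885 0.09898572 0.15104107] [ 1.79936683e+02 -7.34467297e-02  6.42322799e+01] [-42.2  -0.   27.4 112.7  -0.   67.3 -40.6] 0.08003961950556186 11.75
```

View pics/w5.png

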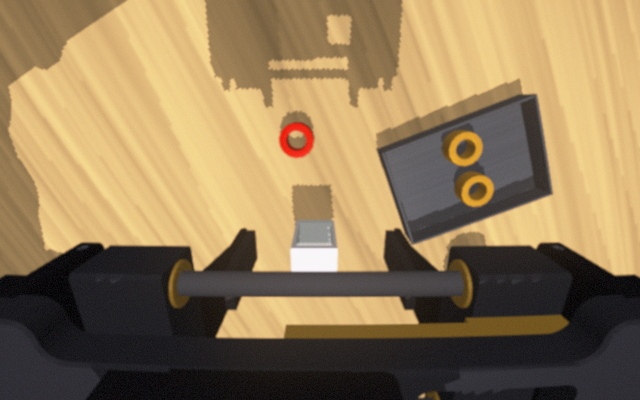

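View pics/t5.png

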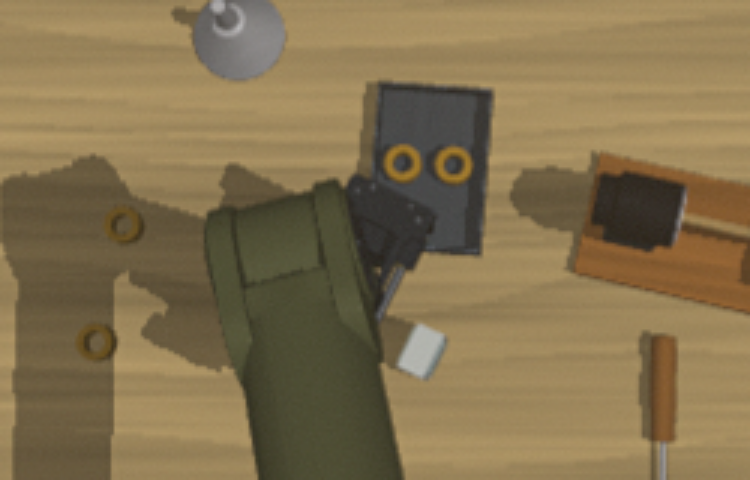

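View pics/s5.png

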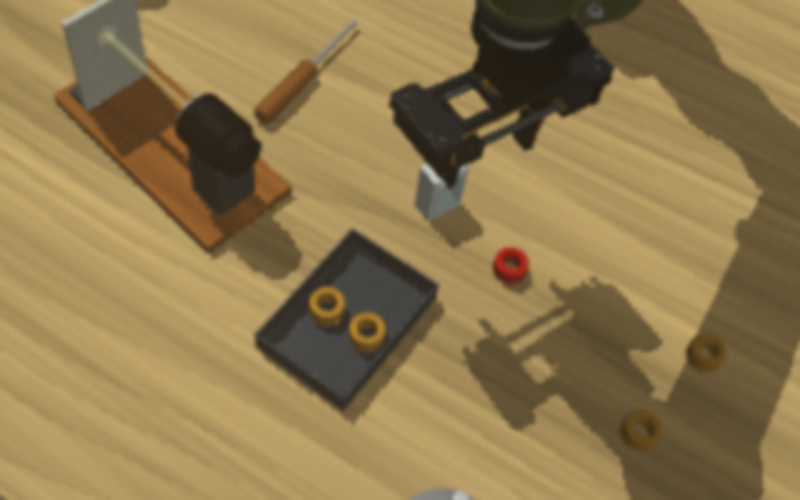

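Both rings lie flat, side by side in the tray, and the other two brass rings haven't moved. The cell is at (315,245): its grey window faces image-up (tool +x) and the frosted sides are left and right, so the jaws line up. I'll enlarge that to measure it.

```bash
python3 - <<'E'
from h import *
f=np.load("pics/w5.npz");p=f["p"]
cv2.imwrite("pics/w5c.png",cv2.resize(p[210:280,270:360,::-1],(720,560),interpolation=cv2.INTER_CUBIC))
f=np.load("pics/top0.npz");p=f["p"]
cv2.imwrite("pics/t0c.png",cv2.resize(p[215:260,265:315,::-1],(600,540),interpolation=cv2.INTER_CUBIC))
E
```

View pics/w5c.png

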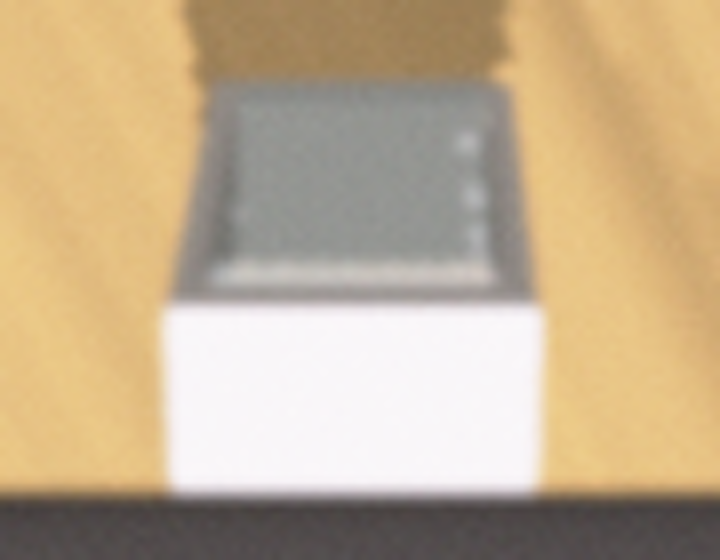

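View pics/t0c.png

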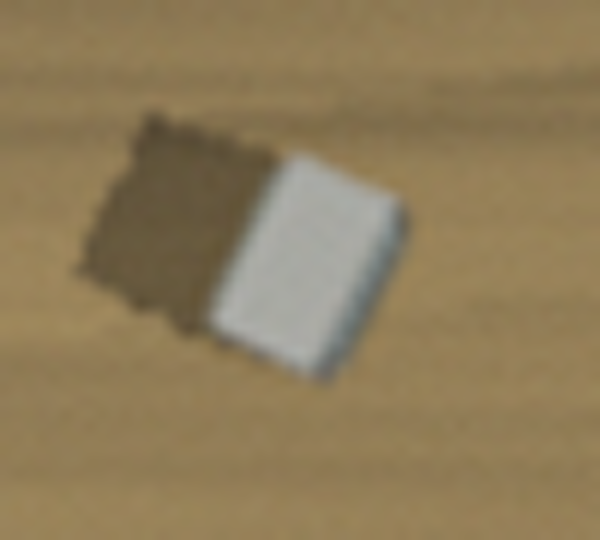

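```bash
python3 - <<'E'
from h import *
f=np.load("pics/w5.npz");o=dict(tool_pos=f["pos"],tool_rot=f["rot"],time_s=0);cp=campose("wrist",o)
q=at_z(cp,[(270+163/8-.5,210+303/8-.5),(270+545/8-.5,210+303/8-.5)],.07);print(q)
e=q[1]-q[0];a=np.degrees(np.arctan2(e[1],e[0]));print(a,np.linalg.norm(e))
n=np.array([np.cos(np.radians(a-90)),np.sin(np.radians(a-90))])
n*= -np.sign(n@np.array([np.cos(np.radians(64)),np.sin(np.radians(64))])) 
m=q.mean(0)[:2];print("edge mid",m,"center (body edge 13)",m+n*.013)
ct=campose("top")
c=np.array([(292,150),(405,195),(320,375),(212,325)])/12+[265,215]-.5
q=at_z(ct,c,.07);print(q.round(4),q.mean(0))
for i in range(4):
    e=q[(i+1)%4]-q[i];print(np.linalg.norm(e),np.degrees(np.arctan2(e[1],e[0])))
x=m+n*.013
plan([x[0],x[1],.15],90+a,1)
E
```

```text
[[0.4270589  0.07038853 0.07      ]
 [0.46731941 0.05095324 0.07      ]]
-25.768384726135434 0.04470614618102825
edge mid [0.44718916 0.06067088] center (body edge 13) [0.44153761 0.04896362]
[[0.4675 0.0521 0.07  ]
 [0.4572 0.0262 0.07  ]
 [0.4162 0.0452 0.07  ]
 [0.4276 0.07   0.07  ]] [0.44214491 0.04837966 0.07      ]
0.027881518869577963 -111.61139238909442
0.045214852593245786 155.07976943321052
0.027195369007270424 65.38253121351121
0.04375397287847383 -24.082057251200325
pos [0.4721 0.0983 0.1507] [1.7995e+02 1.0000e-02 6.4090e+01] t 11.9
-57.7,-5.9,0.7,0.1,0,-0.1
```

servo_tool --commands '[-20,-2,0,0,0,0,-24,-2,0,0,0,0,-13,-2,0,0,0,0,0,0,15,0,0,0,0,0,25,0,0,0,0,0,10,0,0,0,0,0,0,0,0,0]'

```text
time_s: 12.6
tool_pos: [0.4398, 0.0498, 0.0993]
tool_rot: [-179.9, 0.1, 64.1]
force: [0.1, 0.2, -0.2]
grip_width: 0.0797
```

```bash
python3 - <<'E'
from h import *
plan([.4418,.0487,.025],64.1,1)
o=monitor.get_obs()
p,d=read_camera("wrist"); cv2.imwrite("pics/w6.png",p[:,:,::-1]); np.savez("pics/w6.npz",p=p,d=d,pos=o["tool_pos"],rot=o["tool_rot"])
E
```

```text
pos [0.4398 0.0498 0.0993] [-1.7989e+02  1.5000e-01  6.4110e+01] t 12.6
0,2.4,74.3,-0.1,0.1,0
```

View pics/w6.png

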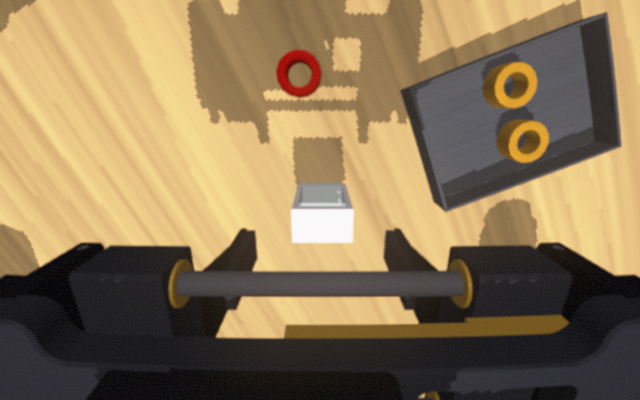

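```bash
python3 - <<'E'
from h import *
f=np.load("pics/w6.npz");o=dict(tool_pos=f["pos"],tool_rot=f["rot"],time_s=0);cp=campose("wrist",o);p=f["p"]
m=(p.min(2)>215).astype(np.uint8);n,l,s,c=cv2.connectedComponentsWithStats(m);k=l[225,320];print(s[k],c[k])
u,v,w,h=s[k][:4]-np.array([.5,.5,0,0])
q=at_z(cp,[(u,v),(u+w,v),(u+w,v+h),(u,v+h)],.07);print(q.round(4),q.mean(0))
R=Ro.from_euler("xyz",o["tool_rot"],degrees=True)
print("in tool",R.inv().apply(q.mean(0)-o["tool_pos"])*1000)
plan([.4418,.0487,.025],64.1,1)
E
```

```text
[ 291  209   63   34 2085] [321.89736211 225.38369305]
[[0.4268 0.07   0.07  ]
 [0.4667 0.0507 0.07  ]
 [0.456  0.0264 0.07  ]
 [0.4145 0.0465 0.07  ]] [0.44097725 0.0483581  0.07      ]
in tool [-0.74854637  1.747268   29.27530835]
pos [0.4407 0.0501 0.1003] [-1.7997e+02  7.0000e-02  6.4120e+01] t 12.65
-0.6,1.6,75.3,0,0.1,0
```

Cell centre is confirmed to about 1 mm. Now I'll go down and grip the frosted sides.

servo_tool --commands '[-1,1,15,0,0,0,0,0,20,0,0,0,0,0,20,0,0,0,0,0,12,0,0,0,0,0,8,0,0,0,0,0,0,0,0,0,0,0,0,0,0,0]'

```text
time_s: 13.35
tool_pos: [0.4419, 0.0491, 0.0262]
tool_rot: [180.0, -0.0, 64.1]
force: [-0.2, -0.1, -0.2]
grip_width: 0.08
```

servo_tool --commands '[0,0,0,0,0,0,0,0,0,0,0,0,0,0,0,0,0,0,0,0,0,0,0,0,0,0,0,0,0,0,0,0,0,0,0,0,0,0,0,0,0,0,0,0,0,0,0,0]' --jaw 30 --newtons 25

```text
time_s: 14.15
tool_pos: [0.4412, 0.049, 0.0256]
tool_rot: [-180.0, -0.0, 64.1]
force: [-0.5, -0.0, 0.9]
grip_width: 0.0437
```

```bash
python3 - <<'E'
from h import *
o=monitor.get_obs();print(o["tool_pos"],o["tool_rot"],o["grip_width"])
p,d=read_camera("wrist"); cv2.imwrite("pics/w7.png",p[:,:,::-1])
p,d=read_camera("scene"); cv2.imwrite("pics/s7.png",cv2.resize(p[130:250,320:480,::-1],(800,600)))
E
```

```text
[0.44122904 0.04900172 0.02561021] [-1.79998338e+02 -3.05928557e-03  6.41330266e+01] 0.043739874167095384
```

View pics/s7.png

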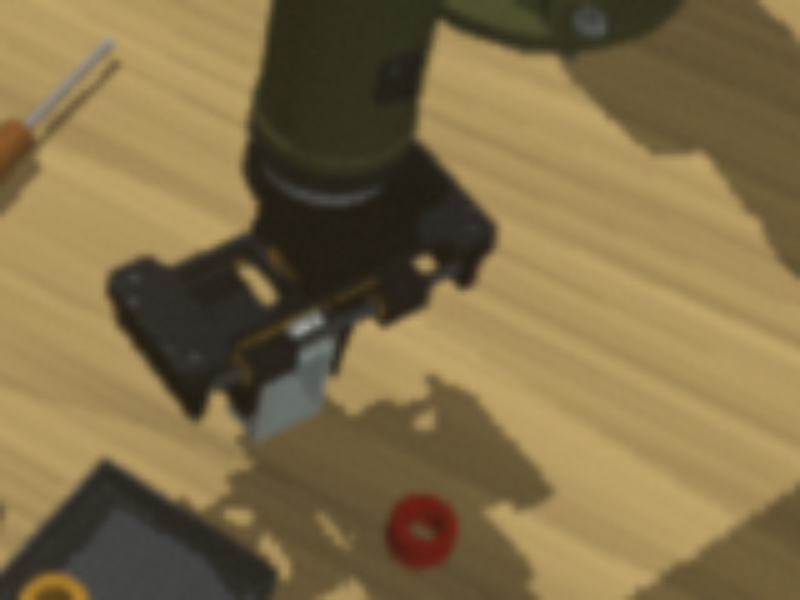

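View pics/w7.png

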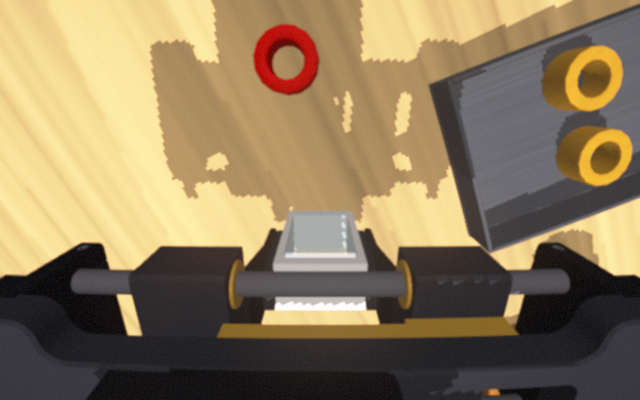

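Gripped on the frosted sides, opening 43.7 mm. Before I move the cell, I'll measure the light bench from the first top picture.

```bash
cat > bench.py <<'E'
from h import *
from scipy.optimize import minimize
def solid(x,y,yaw):
    return Ro.from_euler("z",yaw,degrees=True), np.array([x,y,0])
def polys(x,y,yaw):
    R,t=solid(x,y,yaw)
    b=lambda x0,x1,y0,y1,z0,z1:R.apply(np.array([[a,c,e] for a in(x0,x1) for c in(y0,y1) for e in(z0,z1)]))+t
    return b(-.06,.06,-.13,.16,0,.015)
def fit(p,cp,x0,win):
    hsv=cv2.cvtColor(p,cv2.COLOR_RGB2HSV).astype(int)
    # wood base: red-ish saturated
    m=((p[...,0].astype(int)-p[...,2])>0)&(hsv[...,0]<13)&(hsv[...,1]>120)
    u0,v0,u1,v1=win
    M=np.zeros(m.shape,np.uint8);M[v0:v1,u0:u1]=m[v0:v1,u0:u1]
    return M
if __name__=="__main__":
    for n in("top","scene"):
        f=np.load(f"pics/{n}0.npz");p=f["p"]
        M=fit(p,None,None,(330,160,460,245) if n=="top" else (210,110,320,240))
        s=(300,140,180,120) if n=="top" else (190,100,150,140)
        a=p[s[1]:s[1]+s[3],s[0]:s[0]+s[2],::-1].copy(); 
        b=np.dstack([M[s[1]:s[1]+s[3],s[0]:s[0]+s[2]]*255]*3)
        k=4
        cv2.imwrite(f"pics/b_{n}.png",cv2.resize(a,None,fx=k,fy=k,interpolation=cv2.INTER_CUBIC))
        cv2.imwrite(f"pics/bm_{n}.png",cv2.resize(b,None,fx=k,fy=k,interpolation=cv2.INTER_NEAREST))
E
python3 bench.py
```

```text
(no output)
```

View pics/b_top.png

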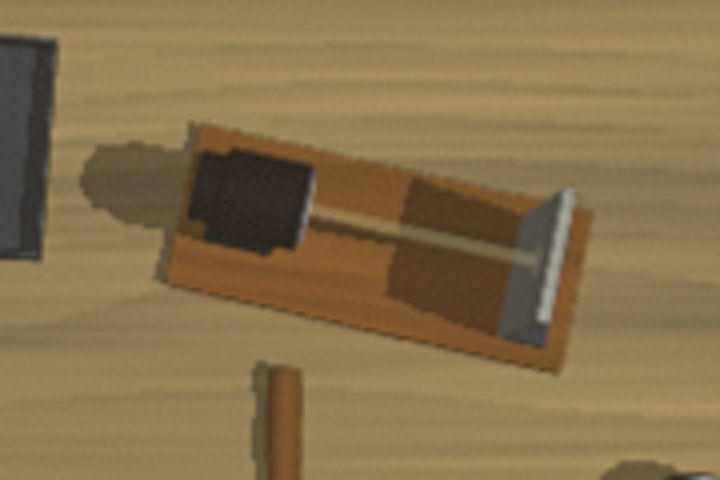

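View pics/b_scene.png

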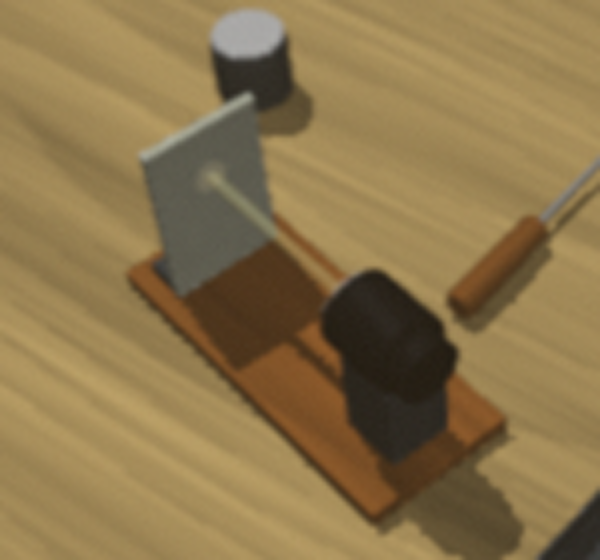

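```bash
cat > b2.py <<'E'
from h import *
from scipy.optimize import least_squares
T=[((-.0+.06,.16,.015),(198,123)),((.06,-.13,.015),(593,211)),((-.06,-.13,.015),(560,372)),((-.06,.16,.015),(166,282)),
 ((0,.077,.11),(313,211)),((0,-.08,.11),(535,259)),((.045,-.08,.155),(564,187)),((-.045,-.08,.155),(538,321))]
S=[((.06,.16,.015),(376,516)),((-.06,.16,.015),(503,420)),((.06,-.13,.015),(132,273)),((.045,-.08,.155),(143,159)),((-.045,-.08,.155),(252,97)),((0,-.08,.11),(210,180))]
def run(sets):
    def f(v):
        R=Ro.from_euler("z",v[2],degrees=True);r=[]
        for n,L,o in sets:
            cp=CP[n];X=R.apply(np.array([a for a,_ in L]))+[v[0],v[1],0]
            r.append(proj(cp,X)-(np.array([b for _,b in L])/4+o-.5))
        return np.vstack(r).ravel()
    r=least_squares(f,[.54,-.23,-12.5],x_scale=[.01,.01,1]);return r.x,f(r.x).reshape(-1,2).round(1)
CP={n:campose(n) for n in("top","scene")}
t=("top",T,[300,140]);s=("scene",S,[190,100])
for z in([t],[s],[t,s]):
    x,r=run(z);print(x.round(4));print(r.tolist())
E
python3 b2.py
```

```text
[  0.5423  -0.2605 -12.7494]
[[0.5, -0.1], [0.3, -0.1], [0.5, 0.4], [-0.5, 0.4], [-1.3, -0.4], [0.5, 0.4], [0.1, -0.3], [-0.1, -0.2]]
[  0.5404  -0.2623 -13.0269]
[[-0.9, 0.3], [1.2, -0.6], [-1.8, -0.3], [0.5, 0.6], [0.7, 0.4], [0.2, -0.7]]
[  0.5418  -0.261  -12.8587]
[[0.8, -0.0], [0.5, 0.2], [0.6, 0.6], [-0.3, 0.5], [-1.1, -0.2], [0.7, 0.7], [0.4, -0.0], [0.0, 0.1], [-0.7, 0.9], [1.4, -0.1], [-1.9, 0.3], [0.5, 1.2], [0.7, 0.9], [0.2, -0.2]]
```

```bash
python3 - <<'E'
from h import *
o=monitor.get_obs()
plan([*o["tool_pos"][:2],.128],64.1,4,o)
o["tool_pos"]=np.array([*o["tool_pos"][:2],.128])
plan([.43,-.235,.128],77.2,9,o,0)
E
```

```text
pos [0.4413 0.049  0.0257] [ 1.800e+02 -1.000e-02  6.413e+01] t 14.25
0,0,-25.6,0,0,0,0,0,-25.6,0,0,0,0,0,-25.6,0,0,0,0,0,-25.6,0,0,0
pos [0.4413 0.049  0.128 ] [ 1.800e+02 -1.000e-02  6.413e+01] t 14.25
-29,13,0,0,0,-1,-29,12,0,0,0,-1,-30,11,0,0,0,-1,-30,10,0,0,0,-1,-30,10,0,0,0,-1,-30,9,0,0,0,-1,-31,8,0,0,0,-1,-31,7,0,0,0,-1,-31,7,0,0,0,-1
```

servo_tool --commands '[0,0,-10,0,0,0,0,0,-25,0,0,0,0,0,-35,0,0,0,0,0,-32,0,0,0,0,0,0,0,0,0,0,0,0,0,0,0,0,0,0,0,0,0]'

```text
time_s: 14.95
tool_pos: [0.4403, 0.0488, 0.1267]
tool_rot: [-179.9, 0.1, 64.1]
force: [-0.9, 0.1, -1.3]
grip_width: 0.0438
```

servo_tool --commands '[-20,9,0,0,0,-1.5,-30,13,0,0,0,-1.5,-31,12,0,0,0,-1.5,-32,11,0,0,0,-1.5,-32,10,0,0,0,-1.5,-32,9,0,0,0,-1.5,-32,9,0,0,0,-1.5,-31,8,0,0,0,-1.5,-20,5,0,0,0,-1,0,0,0,0,0,0]'

```text
time_s: 15.95
tool_pos: [0.4318, -0.2286, 0.1265]
tool_rot: [-179.9, 0.2, 76.8]
force: [-0.3, -0.3, -1.3]
grip_width: 0.0442
```

```bash
python3 - <<'E'
from h import *
o=monitor.get_obs();print(o["qpos"].round(1),o["grip_width"])
plan([.5415,-.261,.1006],77.2,5)
plan([.5415,-.261,.1006],77.2,1)
p,d=read_camera("wrist"); cv2.imwrite("pics/w8.png",p[:,:,::-1])
E
```

```text
[-24.8   2.8  51.3 113.9  -2.2  64.4  14.2] 0.044244354799629085
pos [ 0.4318 -0.2286  0.1265] [-1.7988e+02  1.6000e-01  7.6820e+01] t 15.95
-1.3,22.9,5.1,0,0,-0.1,-1.3,22.9,5.2,0,0,-0.1,-1.4,22.8,5.2,0,0,-0.1,-1.4,22.8,5.2,0,0,-0.1,-1.4,22.8,5.2,0,0,-0.1
pos [ 0.4318 -0.2286  0.1265] [-1.7988e+02  1.6000e-01  7.6820e+01] t 15.95
-6.5,114.3,25.7,-0.1,0.2,-0.4
```

View pics/w8.png

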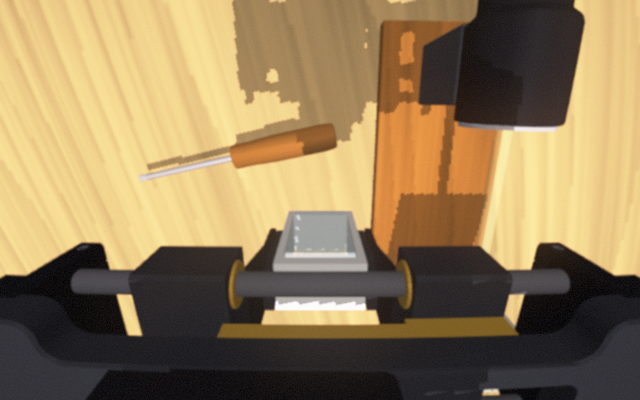

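The cell is held unchanged. I'll go in sideways between lamp and screen.

servo_tool --commands '[-1,12,0,0,0,0,-1,20,0,0,0,0,-1,22,0,0,0,0,-2,22,0,0,0,0,-1,20,5,0,0,0,0,12,8,0,0,0,0,6,8,0,0,0,0,0,4,0,0,0,0,0,0,0,0,0,0,0,0,0,0,0]'

```text
time_s: 17.0
tool_pos: [0.5426, -0.2562, 0.1026]
tool_rot: [-180.0, -0.0, 77.1]
force: [0.6, 0.0, -0.8]
grip_width: 0.044
```

```bash
python3 - <<'E'
from h import *
o=monitor.get_obs();print(o["qpos"].round(1),o["grip_width"],o["force"])
plan([.5415,-.261,.1006],77.2,1)
np.savez("pics/p9.npz",pos=o["tool_pos"],rot=o["tool_rot"])
for n,(u,v,w,h) in dict(wrist=(0,0,640,400),scene=(200,80,160,140),top=(320,140,160,120)).items():
    p,d=read_camera(n); np.savez(f"pics/{n}9.npz",p=p,d=d); k=1 if n=="wrist" else 4
    cv2.imwrite(f"pics/{n}9.png",cv2.resize(p[v:v+h,u:u+w,::-1],None,fx=k,fy=k,interpolation=cv2.INTER_CUBIC))
E
```

```text
[-16.5  22.6  48.3 100.2 -18.4  65.5  24.5] 0.04400130559636606 [ 0.64457089  0.01014719 -0.77761155]
pos [ 0.5426 -0.2562  0.1026] [-1.7997e+02 -4.0000e-02  7.7110e+01] t 17.0
-4.9,0,2,0,0,-0.1
```

View pics/scene9.png

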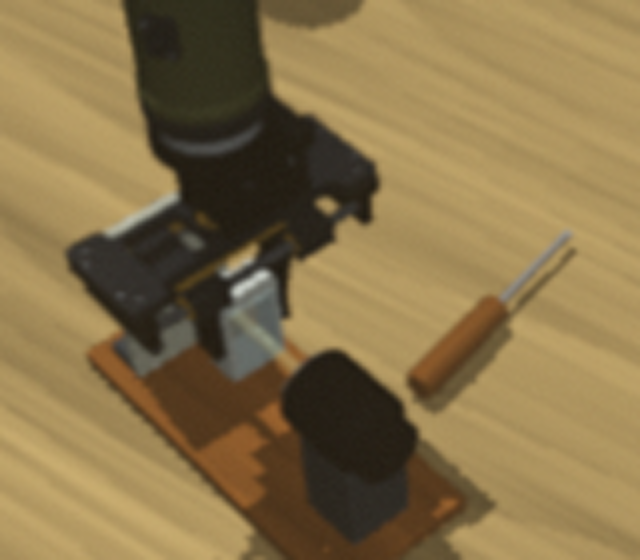

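View pics/wrist9.png

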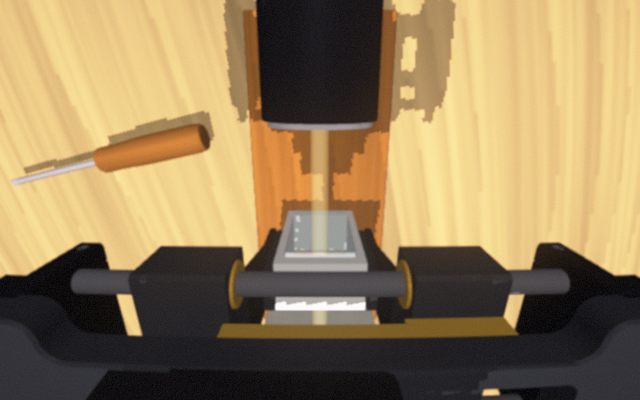

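View pics/top9.png

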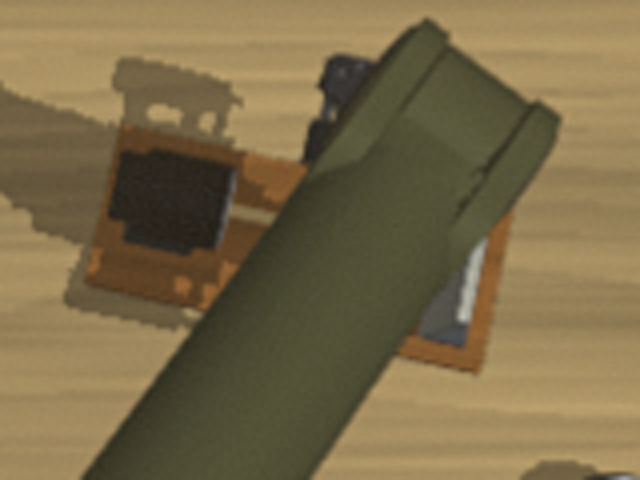

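In the wrist view the beam at x≈320 runs straight through the middle of the cell, which spans about 275–368, and it is square to the windows. The scene view shows it entering mid-window. One small trim of −5 mm along the beam and 2 mm down, then I'll let it settle.

servo_tool --commands '[-3,0,1,0,0,0,-2,0,1,0,0,0,0,0,0,0,0,0,0,0,0,0,0,0,0,0,0,0,0,0,0,0,0,0,0,0,0,0,0,0,0,0,0,0,0,0,0,0,0,0,0,0,0,0,0,0,0,0,0,0]'

```text
time_s: 18.15
tool_pos: [0.5422, -0.2613, 0.1006]
tool_rot: [180.0, -0.0, 77.1]
force: [0.7, -0.3, -1.1]
grip_width: 0.0439
```

```bash
python3 - <<'E'
from h import *
o=monitor.get_obs();print(o["tool_pos"],o["tool_rot"],o["joint_velocities"].round(2),o["grip_width"],o["force"],o["time_s"])
p,d=read_camera("wrist"); cp=campose("wrist",o)
cv2.imwrite("pics/w10.png",cv2.resize(p[100:340,200:440,::-1],(600,600),interpolation=cv2.INTER_CUBIC))
p,d=read_camera("scene"); cs=campose("scene")
a=cv2.resize(p[120:200,220:320,::-1],None,fx=7,fy=7,interpolation=cv2.INTER_CUBIC)
# overlay predicted cell outline for cell_mid at beam mid
x=np.array([.5415,-.261,.110]);R=Ro.from_euler("z",77.2,degrees=True)
for sx in(.0155,-.0155):
  q=proj(cs,R.apply([[sx,a_,b_] for a_,b_ in((.017,.029),(-.017,.029),(-.017,-.029),(.017,-.029))])+x)
  cv2.polylines(a,[(((q+.5)-[220,120])*7).round().astype(np.int32)],True,(0,0,255) if sx>0 else (255,0,0),1)
cv2.imwrite("pics/s10.png",a)
p,d=read_camera("top");cv2.imwrite("pics/t10.png",cv2.resize(p[110:280,150:400,::-1],(750,510)))
E
```

```text
[ 0.54219577 -0.26133674  0.10055206] [ 1.79998474e+02 -4.42874786e-03  7.71311441e+01] [-0.02 -0.01  0.    0.02 -0.04  0.07  0.02] 0.043899933717517776 [ 0.7353464  -0.33090867 -1.10118355] 18.15
```

View pics/w10.png

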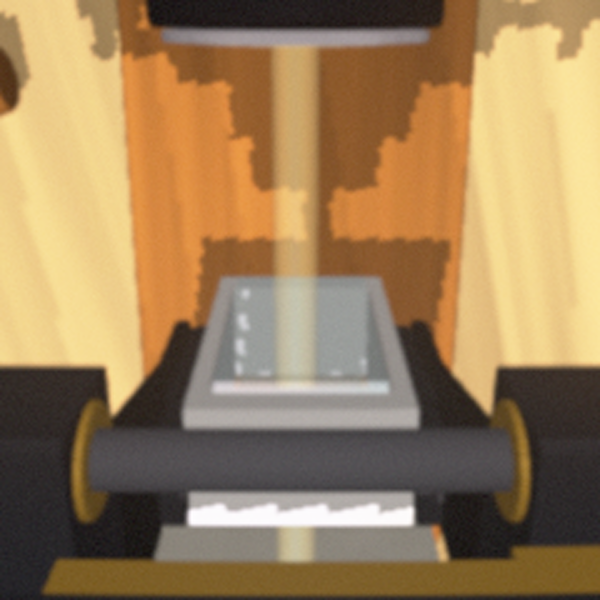

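View pics/s10.png

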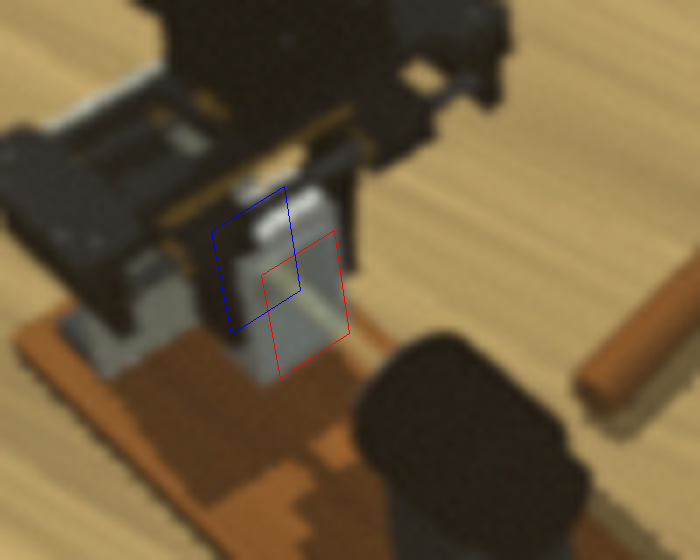

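View pics/t10.png

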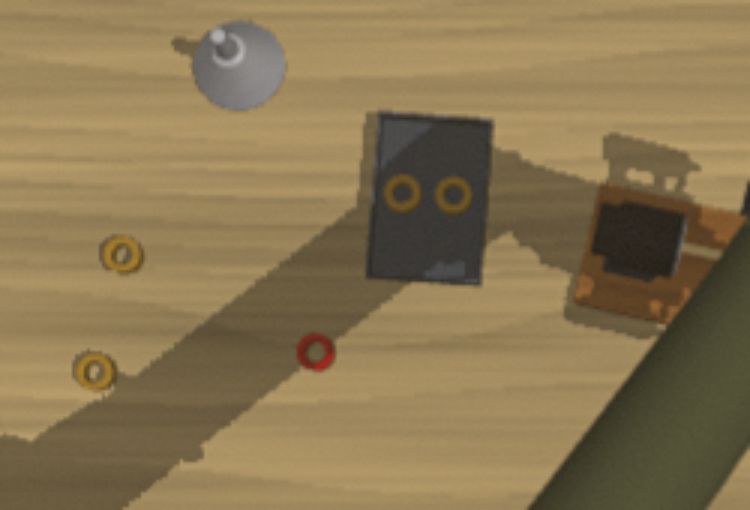

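Wrist view: the cell hasn't slipped and the beam is central. The scene overlay sits a bit low, so I'll check it with a full outline drawn against the beam and screen in the same picture.

```bash
python3 - <<'E'
from h import *
p,d=read_camera("scene"); cs=campose("scene"); k=8;u0,v0=215,110
a=cv2.resize(p[v0:v0+75,u0:u0+95,::-1],None,fx=k,fy=k,interpolation=cv2.INTER_CUBIC)
b=a.copy()
def pl(X,c,cl=True):
    q=proj(cs,X);cv2.polylines(b,[((q+.5-[u0,v0])*k).round().astype(np.int32)],cl,c,1)
x=np.array([.542,-.2613,.110]);R=Ro.from_euler("z",77.2,degrees=True)
Y,Z=.022,.035
for s in(.013,):
    pl(R.apply([[s,Y,Z],[s,-Y,Z],[s,-Y,-Z],[s,Y,-Z]])+x,(0,0,255))
pl(R.apply([[.013,Y,Z],[.013,-Y,Z],[-.013,-Y,Z],[-.013,Y,Z]])+x,(255,0,255))
B=np.array([.5418,-.261,0]);Q=Ro.from_euler("z",-12.8,degrees=True)
pl(Q.apply([[.06,-.13,.015],[.06,.16,.015],[-.06,.16,.015],[-.06,-.13,.015]])+B,(0,255,0))
pl(Q.apply([[.0,-.08,.11],[.0,.077,.11]])+B,(255,255,0),False)
pl(Q.apply([[.045,-.08,.155],[-.045,-.08,.155],[-.045,-.08,.015],[.045,-.08,.015]])+B,(0,255,255))
cv2.imwrite("pics/s11.png",b);cv2.imwrite("pics/s11a.png",a)
# depth of cell front face
C=cloud(cs,d); 
for (u,v) in [(255,160),(258,165),(262,160)]: print((u,v),C[v,u].round(4))
E
```

```text
(255, 160) [ 0.5632 -0.2554  0.1326]
(258, 165) [ 0.5609 -0.25    0.1145]
(262, 160) [ 0.5457 -0.2479  0.1216]
```

View pics/s11.png

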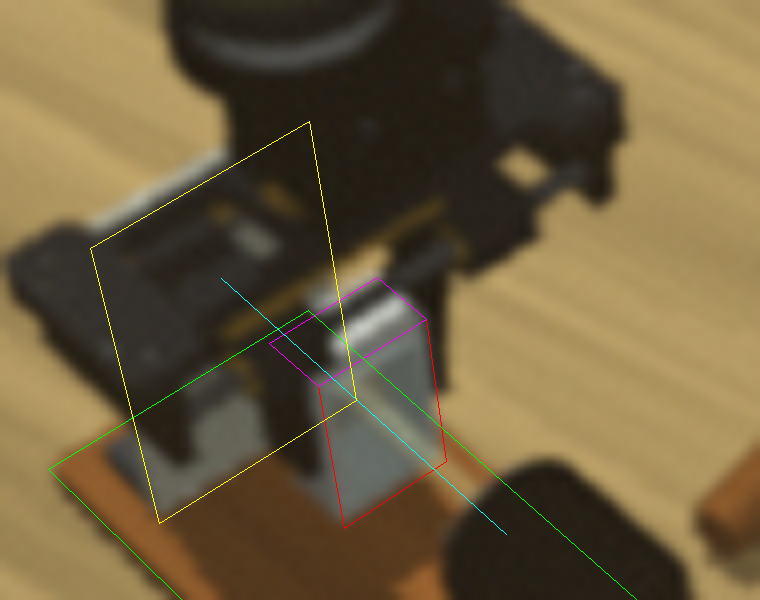

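View pics/s11a.png

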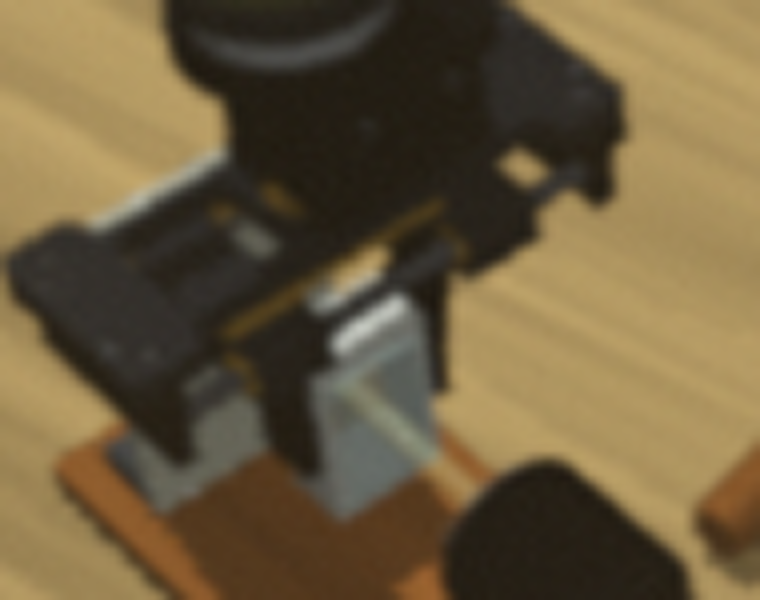

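```bash
python3 - <<'E'
from h import *
p,d=read_camera("scene")
u0,v0,k=245,140,20
a=cv2.resize(p[v0:v0+40,u0:u0+40,::-1],(600,600),interpolation=cv2.INTER_CUBIC)
a=cv2.convertScaleAbs(a,alpha=1.6,beta=-40)
cv2.imwrite("pics/s12.png",a)
E
```

```text
(no output)
```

View pics/s12.png

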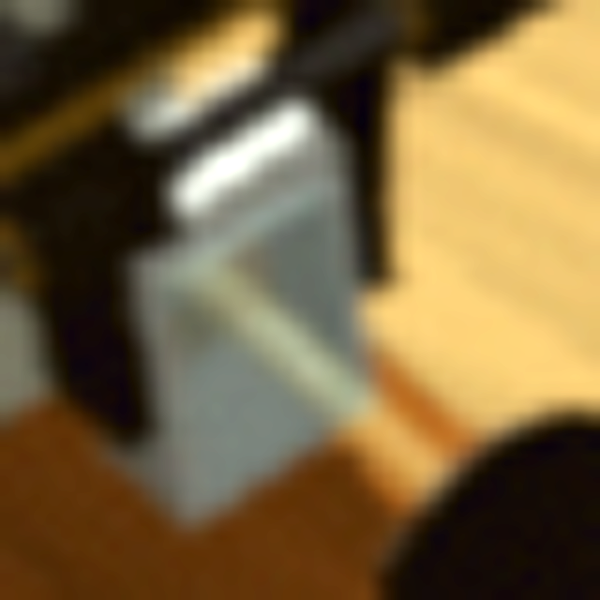

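The independent checks agree within tolerance. In the wrist view the beam is about 1 mm off centre sideways. Arm kinematics put the cell centre at 0.110 m, and the scene offset of about 1.5 px is worth at most 6 mm in height or 3 mm sideways. The arm is still, so I'm handing in.

```bash
python3 - <<'E'
from h import *
o=monitor.get_obs();print(o["time_s"],o["tool_pos"],o["grip_width"],np.abs(o["joint_velocities"]).max())
print(env.sign_off())
E
```

```text
18.4 [ 0.54217878 -0.2613339   0.10052892] 0.04402171555399375 0.1603308675175774
the job is handed in; nothing more can be done
None
```

I put two brass rings flat and side by side in the tray, then gripped the gauge cell by its frosted sides. I handed in at 18.4 s with the cell still held in the light beam; the hand-in gives no verdict.

- **Tray:** the last top picture shows both rings flat in the tray. The other two brass rings, the red look-alike and the funnel look unmoved. The screwdriver and can were not touched, but I did not measure them again at the end.
- **Cell grip:** the jaws read about 44 mm, which matches the frosted sides. The wrist view shows no slip and the fingers clear of the windows.
- **Cell position:** by arm kinematics its centre is at about (0.542, −0.261, 0.110) m. I measured the beam middle at (0.542, −0.261) m, 0.110 m up. The cell is upright, and in the wrist view the beam runs about 1 mm off the middle and square to the windows.
- **Check that disagreed:** in the scene camera, the visible beam sits about 1.5 px off the cell centre. That would be about 6 mm in height or 3 mm sideways. Either is within tolerance, so I did not correct for it.

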